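Park the microscope accessories in their seats

TASK

Put the four microscope accessories away, each upright in the low grey parking seat that matches it: the culture dish in the large round seat, the screw-lid canister in the medium round seat, the bare objective in the small round seat (on its nose, as it stands now) and the filter cube in the square seat. Each must stand flat on the seat's floor, wholly inside the rim, and be let go; do not push the memory stick or the tally counter that lie among them out of place or onto another side.

Things in the scene. Friction and masses are not known exactly. Their poses are not given: they have to be found in the camera images.
- dish: covered round culture dish, clear plastic with pinkish contents, 58 mm across, 14 mm high (its firm rim about 55 mm across and 12 mm high), loose, lying flat on the bench; pinch across the rim. Origin: centre of its underside; z up
- canister: white screw-lid canister for an objective, upright cylinder 41 mm across, 58 mm high, loose. Origin: centre of its underside; z up
- objective: bare microscope objective, white and metal, at most 26 mm across, 47 mm high, loose, standing on its narrower nose; pinch it about 33 mm above its foot. Origin: centre of its underside; z up
- filter_cube: black filter cube with a round coloured window in one side and one on top, about 37 (x) x 34 (y) x 40 (z) mm, loose; pinch the flat sides across y, 34 mm apart. Origin: on its underside, the block's middle lies 2 mm from it along +x; z up. It may stand in its seat at any heading
- seat_large: large round parking seat for the dish, inside 74 mm across, outside 86 mm, fixed to the bench; grey plastic with a dark floor 5 mm above the bench and a rim 6 mm wide whose top is 3 mm above that floor. Origin: centre of the underside, at bench level; z up
- seat_medium: medium round parking seat for the canister, inside 57 mm across, outside 69 mm, fixed to the bench; grey plastic with a dark floor 5 mm above the bench and a rim 6 mm wide whose top is 3 mm above that floor. Origin: centre of the underside, at bench level; z up
- seat_small: small round parking seat for the objective, inside 40 mm across, outside 52 mm, fixed to the bench; grey plastic with a dark floor 5 mm above the bench and a rim 6 mm wide whose top is 3 mm above that floor. Origin: centre of the underside, at bench level; z up
- seat_square: square parking seat for the filter cube, inside 50 x 50 mm along its x and y, outside 62 x 62 mm, fixed to the bench; grey plastic with a dark floor 5 mm above the bench and a rim 6 mm wide whose top is 3 mm above that floor. Origin: centre of the underside, at bench level; z up
- usb_stick: bystander: small red memory stick 18 x 54 x 9 mm, loose, lying on the bench among the work; leave it alone. Origin: centre of its underside
- tally_counter: bystander: round white hand tally counter 52 x 56 x 20 mm, loose, on the bench among the work; leave it alone. Origin: centre of its underside
Mind the look-alikes: they are no part of the job. Leave any turquoise or yellow look-alike of the filter_cube alone.

How it is judged:
By the outcome, as a careful person would: the job done as asked, in the order asked, and still so for the second after the job is handed in, with the robot touching nothing.
It also fails if it takes over 96 s, if anything falls off the work surface, if the arm or the gripper's body presses on something with over 40 N, if the wrist force passes 120 N, or if a joint passes its speed limit or range.

ROBOT

A 7-joint arm with a two-finger parallel gripper is mounted at the origin on a cart in front of the work surface, level with it; the furniture and walls round the work are solid. World frame = base frame: x ahead of the robot, y to its left, z up, the work surface at z = 0. Lengths are in m, angles in rad, forces in N, time in s.
With the tool pointing down it reaches from about 0.425 to 0.875 m from the base axis. Payload 4.7 kg.
Tool frame: the origin (TCP) lies midway between the tips of the shut fingers; the grasp point (between the pads) lies 19 mm behind it; z points along the fingers, y is the line along which they close (so a half turn about z gives the same grasp; the last joint's range is limited). The gripper opens to 87 mm and grips with 3 to 60 N. Pads are 19 mm wide; open, the fingers measure 117 mm over their backs; the gripper's body (75 mm by 190 mm) begins 51 mm behind the grasp point.
Start: joints at [-1.137, 0.321, -0.07, 1.45, 0.023, 1.371, -0.057], TCP at [0.265, 0.594, 0.223] pointing down, gripper open.
Joint ranges: [-2.86, 2.86], [-0.3, 2.09], [-1.38, 1.24], [0.06, 2.45], [-1.56, 4.7], [0.09, 2.05], [-2.69, 2.69]. Speed limits (rad/s): [2.57, 2.57, 3.14, 3.14, 3.14, 3.14, 3.14].

INTERFACE

Orientations are given as a rotation vector (axis times angle).
In Python, from bench import ctrl gives the robot as it stands. The module is installed in compiled form; this text tells all that it offers.
- The arm moves only by the shell command python3 -m handwheel 'ROWS' [FORCE]. ROWS is JSON, a list of rows, each a list of 7 numbers: the finger opening in m, from 0 to 0.087, then the shift along the tool's x, y, z in m, then the turn, a rotation vector about the tool's x, y, z in degrees. A call has 1 to 12 rows; each row shifts and turns the commanded pose from where the row before left it, along the tool's axes as they then stand; what a row does not reach is not made up. A row lasts 1/8 s, in which the tool goes at most 62.5 mm and 10.7 degrees, less where a joint would pass 70% of its speed; a pose out of reach is approached as far as the arm can. A call is refused whole if a number of a shift passes 0.0625 or a number of a turn 10.7, either way. A call with a gripper value outside its range is refused whole. The fingers move at their own pace and stop on an object; FORCE is the grip in N (left out, the last holds). Time passes only in rows, so rows that do not move let the fingers close. It gives the time, the measured TCP pose, the force, the opening and the grip force at its end, in the units of the state.
- ctrl.get_state(): the state, without advancing time (a new reading comes with each control period).
- ctrl.get_image(name): name is "scene" or "top" or "wrist"; returns (picture, depth): 400x640x3 uint8, blue, green, red; 400x640 float32, m along the optical axis (not along the pixel's ray), 0 where there is no reading.
- ctrl.camera_info(name): a dict with "intrinsics" (3x3 intrinsics, pixels), "R" (3x3) and "t" (3): a world point X has camera coordinates R X + t. Camera axes: x right, y down, z forward; pixel columns grow to the right and rows downward; lengths in m; the calibration is good to about 2 mm. A picture is of the moment at which its call begins: read the wrist's pose just before it. camera_info takes no time and is no camera call; for the wrist camera it gives the pose at the moment of the call.
- ctrl.close_job(): hands the job in; it is judged then, once.
The state is a dict: "time": time; "joint_positions": joint angles; "qd": joint speeds; "joint_torque": joint torques, N m; "position": TCP position; "tool_rot": TCP orientation; "ft_force": force on the tool from outside, world axes, zero at the start; "torque": the same for the moment, N m; "grip_width": opening from 0.0 (shut) to 1.0 (fully open); "grip_force": force on a finger pad.
Only numpy, scipy, OpenCV 4.12 (cv2) and the standard library are available. Lean on these libraries where they do the work, as an engineer would, in place of code of your own. Each camera call takes 0.05 s, during which the arm holds its last target. There are 200 camera calls.

## Working session

There is one attempt and no reset: what is moved stays moved. The work goes in short steps, Python scripts to look and compute and a shell command to move; the robot and the scene stay as the last step left them, time stands still between calls to the robot, and variables do not carry over. Pictures are saved under pics/ and viewed, at most 14 in all, crops included, and the job is handed in when it is done.

```bash
mkdir -p pics; python3 - <<'E'
from bench import ctrl
import cv2,numpy as np
s=ctrl.get_state();print(s)
for n in("top","scene"):
    im,d=ctrl.get_image(n);cv2.imwrite(f"pics/{n}0.png",im);np.save(f"{n}d.npy",d);i=ctrl.camera_info(n);print(n,i)
E
```

```text
{'time': 0.0, 'joint_positions': array([-1.13691244,  0.32180202, -0.0700564 ,  1.45167121,  0.0225972 ,
        1.37080327, -0.05690774]), 'qd': array([ 0.00120028, -0.00129564, -0.0003981 , -0.00057013,  0.00025588,
       -0.00063857, -0.00056068]), 'joint_torque': array([-5.81726249e-05, -4.91290033e+01, -4.03976664e-01, -3.12530673e+01,
       -6.38409681e-02,  4.35607194e-02,  1.75577734e-04]), 'position': array([0.26475119, 0.59303149, 0.22147682]), 'tool_rot': array([-6.54510205e-01, -3.07235714e+00,  2.94485773e-03]), 'ft_force': array([ 0.18388759,  0.3966749 , -0.81367579]), 'torque': array([-0.04265002,  0.01050144,  0.02308519]), 'grip_force': 0.0, 'grip_width': 0.9957534519975773}
top {'intrinsics': array([[408.17379341,   0.        , 326.38597539],
       [  0.        , 408.17379341, 199.06614798],
       [  0.        ,   0.        ,   1.        ]]), 'R': array([[ 0.0216568 , -0.99933399, -0.0293692 ],
       [-0.98630813, -0.0165524 , -0.16408011],
       [ 0.1634847 ,  0.03252053, -0.98600972]]), 't': array([0.0044189 , 0.54467177, 0.97768001])}
scene {'intrinsics': array([[367.18704338,   0.        , 317.53678874],
       [  0.        , 367.18704338, 200.9371267 ],
       [  0.        ,   0.        ,   1.        ]]), 'R': array([[ 0.89228768, -0.4511811 , -0.01607173],
       [-0.33506717, -0.63795414, -0.69335741],
       [ 0.30257674,  0.62405939, -0.7204146 ]]), 't': array([-0.47357491,  0.21004384,  0.77782187])}
```

View pics/top0.png

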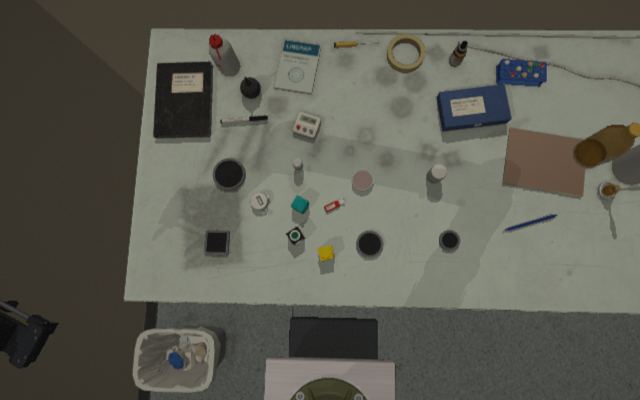

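View pics/scene0.png

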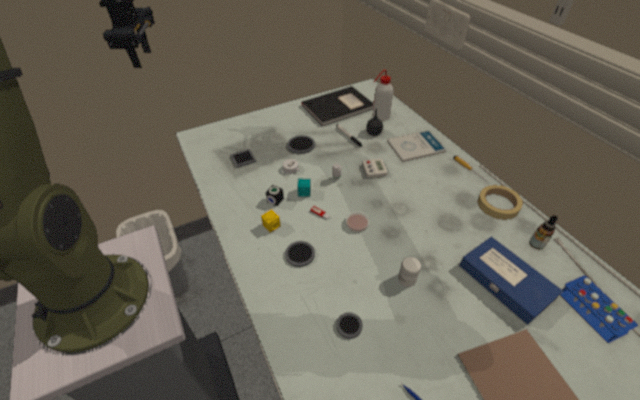

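The top view shows these positions:
- **Seats:** large (229,173), square (217,242), medium (370,243), small (449,240).
- **Accessories:** dish (362,181), canister top (438,173), objective (298,164), black cube (295,236).
- **Leave alone:** tally counter (260,201), memory stick (334,206), turquoise and yellow look-alike cubes.

The scene view agrees.

```bash
cat > h.py <<'E'
from bench import ctrl
import numpy as np,cv2
from scipy.spatial.transform import Rotation as Ro
def ray(info,px,z):
    px=np.atleast_2d(np.asarray(px,float));K,R,t=[np.array(info[k]) for k in("intrinsics","R","t")]
    c=-R.T@t; d=np.c_[px,np.ones(len(px))]@np.linalg.inv(K).T@R
    return c+d*((z-c[2])/d[:,2])[:,None]
def snap(n,f=None):
    i=ctrl.camera_info(n);im,d=ctrl.get_image(n)
    if f:cv2.imwrite("pics/"+f,im)
    return im,d,i
def pose():
    s=ctrl.get_state();R=Ro.from_rotvec(s["tool_rot"]).as_matrix();return np.array(s["position"]),R,s
def goto(xyz,closedeg=None):
    """tool-frame shift to xyz, then turn about tool z so the closing line has this world heading"""
    p,R,s=pose();print("t",round(s["time"],2),"p",p.round(4),"yhead",np.degrees(np.arctan2(R[1,1],R[0,1])).round(1),"tilt",R[:,2].round(3),"q7",s["joint_positions"][6].round(2),"w",round(s["grip_width"]*87,1),"gf",round(s["grip_force"],1))
    print("shift mm",(R.T@(np.asarray(xyz)-p)*1000).round(1))
    if closedeg is not None:
        e=np.degrees(np.arctan2(R[1,1],R[0,1]))-closedeg;print("turn z",round((e+90)%180-90,1))
E
python3 - <<'E'
from h import *
im=cv2.imread("pics/top0.png");i=ctrl.camera_info("top")
for n,p,z in[("large",(229,173),.005),("square",(217,242),.005),("medium",(370,243),.005),("small",(449.5,240),.005),("dish",(362,181),.014),("can",(438.5,172),.058),("obj",(298,162),.047),("cube",(295,236),.04),("tally",(260,201),.02),("usb",(334,206),.009),("teal",(300,205),.04),("yel",(326,254),.04)]:print(n,ray(i,p,z)[0].round(3), np.hypot(*ray(i,p,z)[0][:2]).round(3))
cv2.imwrite("pics/c.png",cv2.resize(im[150:265,195:465],None,fx=2.95,fy=2.95,interpolation=cv2.INTER_CUBIC))
goto([.6,.0,.25],90)
E
```

```text
large [0.617 0.276 0.005] 0.676
square [0.434 0.296 0.005] 0.525
medium [ 0.439 -0.098  0.005] 0.45
small [ 0.451 -0.299  0.005] 0.541
dish [ 0.599 -0.076  0.014] 0.603
can [ 0.615 -0.262  0.058] 0.669
obj [0.639 0.089 0.047] 0.645
cube [0.451 0.091 0.04 ] 0.46
tally [0.541 0.187 0.02 ] 0.572
usb [ 0.533 -0.004  0.009] 0.533
teal [0.529 0.081 0.04 ] 0.535
yel [0.408 0.013 0.04 ] 0.408
t 0.1 p [0.2647 0.5931 0.2216] yhead 66.0 tilt [-0.001 -0.002 -1.   ] q7 -0.06 w 86.9 gf 0.0
shift mm [-547.8 -405.   -27.7]
turn z -24.0
```

View pics/c.png

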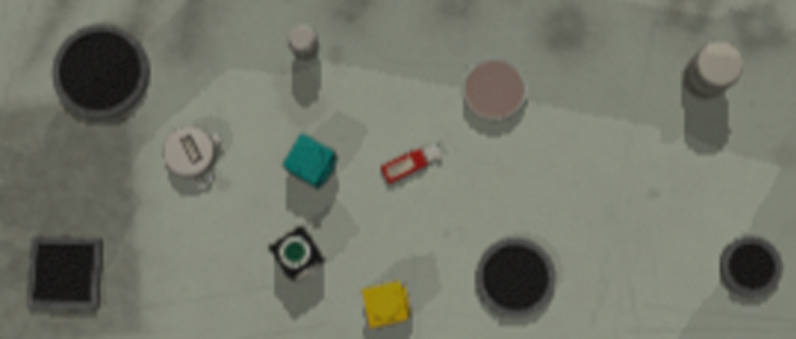

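The crop confirms the identities: large seat at crop (101,70), square (66,272), medium (515,277), small (751,267), dish (495,90), canister lid (719,63), objective top (303,41), and the black cube (297,252), turned about 35°. Moving over the dish.

```bash
python3 -m handwheel '[[0.087,-0.025,-0.020,0,0,0,0],[0.087,-0.045,-0.037,0,0,0,0],[0.087,-0.045,-0.037,0,0,0,0],[0.087,-0.045,-0.037,0,0,0,0],[0.087,-0.045,-0.037,0,0,0,0],[0.087,-0.045,-0.037,0,0,0,0],[0.087,-0.045,-0.037,0,0,0,0],[0.087,-0.045,-0.037,0,0,0,0],[0.087,-0.045,-0.037,0,0,0,0],[0.087,-0.045,-0.037,0,0,0,0],[0.087,-0.045,-0.037,0,0,0,0],[0.087,-0.045,-0.037,0,0,0,0]]' 30
python3 -m handwheel '[[0.087,-0.045,-0.037,0,0,0,0],[0.087,-0.013,-0.010,0,0,0,-8],[0.087,0,0,0,0,0,-8],[0.087,0,0,0,0,0,-8],[0.087,0,0,0,0,0,0]]'
python3 - <<'E'
from h import *
goto([.599,-.076,.2],90)
snap("wrist","w1.png")
E
```

```text
time: 1.6
position: [0.5662, -0.0098, 0.2224]
tool_rot: [-0.654, -3.073, -0.0]
ft_force: [0.8, 0.2, 0.4]
grip_width: 1.001
grip_force: 0.0
time: 2.22
position: [0.5993, -0.0749, 0.2221]
tool_rot: [-0.004, -3.141, -0.0]
ft_force: [-0.2, 0.7, 0.6]
grip_width: 1.002
grip_force: 0.0
t 2.23 p [ 0.5993 -0.0749  0.2221] yhead 89.9 tilt [-0.001  0.    -1.   ] q7 1.73 w 87.1 gf 0.0
shift mm [ 0.3 -1.1 22.1]
turn z -0.1
```

View pics/w1.png

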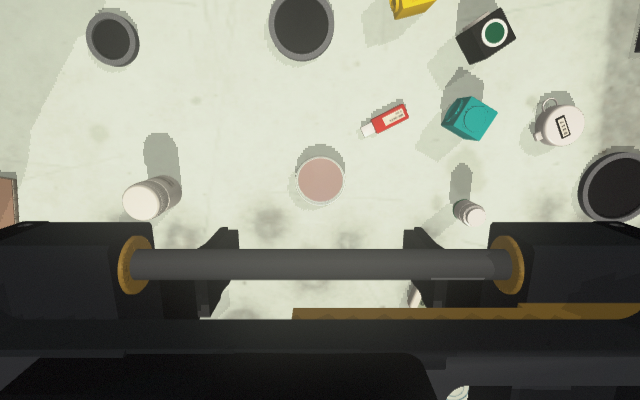

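The wrist view shows nearly everything: dish (320,180), canister lid (145,203), objective (470,212), black cube (486,36), medium seat (301,25), small seat (112,38). I'll measure from it.

```bash
python3 - <<'E'
from h import *
iw=ctrl.camera_info("wrist");it=ctrl.camera_info("top")
w=cv2.imread("pics/w1.png");t=cv2.imread("pics/top0.png")
def blob(im,mask,near):
    n,l,s,c=cv2.connectedComponentsWithStats(mask.astype(np.uint8))
    k=1+np.argmin([np.hypot(*(c[j]-near))+(s[j,4]<15)*1e4 for j in range(1,n)])
    cs,_=cv2.findContours((l==k).astype(np.uint8),cv2.RETR_EXTERNAL,cv2.CHAIN_APPROX_NONE)
    return s[k],cs[0][:,0,:].astype(float)
def circ(info,cont,z):
    P=ray(info,cont,z)[:,:2].astype(np.float32);e=cv2.fitEllipse(P*1000);return e
for n,im,info in(("wrist",w,iw),("top",t,it)):
    g=im.max(2).astype(int);b,gr,r=[im[...,k].astype(int) for k in range(3)]
    print(n)
    dark=g<62; pink=(r-gr>22)&(r-b>8)&(r<240)
    print(im[180,320] if n=="wrist" else im[181,362], "pinkvals")
    for nm,m,nw,nt,z in[("dish",pink,(320,180),(362,181),.013),("medium",dark,(301,25),(370,243),.005),("small",dark,(112,38),(449,240),.005),("large",dark,(618,187),(229,173),.005),("square",dark,None,(217,242),.005)]:
        near=nw if n=="wrist" else nt
        if near is None: continue
        s,c=blob(im,m,near);e=circ(info,c,z);print(nm,s[:5],np.round(e[0],1),np.round(e[1],1),round(e[2]))
E
```

```text
wrist
[152 169 195] pinkvals
dish [ 299  159   43   42 1452] [601.  -75.4] [48.7 49.4] 5
medium [ 457    8   59   56 1047] [447.9 102.2] [39.5 62.2] 30
small [198 234  41  15 272] [ 681.7 -203.9] [18.7 45.2] 1
large [ 588  158   52   61 2586] [615.1 276.6] [62.7 75.1] 103
top
[ 89  99 116] pinkvals
dish [324 200  16  12  95] [532.6   2. ] [19.2 46.1] 26
medium [358 233  23  23 409] [437.7 -95.9] [55.2 56.4] 80
small [440 232  18  17 228] [ 450.4 -297.6] [39.2 44.7] 44
large [215 160  30  31 673] [612.7 275.7] [72.9 82.4] 123
square [206 232  21  21 413] [434.3 298.2] [57.6 60.4] 86
```

```bash
python3 -m handwheel '[[0.087,-0.0017,-0.0006,0.05,0,0,0],[0.087,0,0,0.06,0,0,0],[0.087,0,0,0.05,0,0,0],[0.087,0,0,0.03,0,0,0],[0.087,0,0,0.015,0,0,0],[0.087,0,0,0.0115,0,0,0],[0.087,0,0,0,0,0,0]]' 20
python3 -m handwheel '[[0.05,0,0,0,0,0,0],[0.05,0,0,0,0,0,0],[0.05,0,0,0,0,0,0],[0.05,0,0,0,0,0,0],[0.05,0,0,0,0,0,0]]' 15
```

```text
time: 3.15
position: [0.6015, -0.0754, 0.0062]
tool_rot: [0.002, 3.141, 0.0]
ft_force: [0.1, 0.6, -0.4]
grip_width: 0.999
grip_force: 0.0
time: 3.78
position: [0.6015, -0.0754, 0.0063]
tool_rot: [0.001, 3.141, 0.0]
ft_force: [0.0, 0.4, 1.5]
grip_width: 0.622
grip_force: 15.0
```

Dish gripped. Lifting and carrying it to the large seat.

```bash
python3 -m handwheel '[[0.05,0,0,-0.02,0,0,0],[0.05,0,0,-0.05,0,0,0],[0.05,0,0,-0.05,0,0,0],[0.05,-0.002,0.03,-0.01,0,0,0],[0.05,-0.002,0.05,0,0,0,0],[0.05,-0.002,0.055,0,0,0,0],[0.05,-0.002,0.055,0,0,0,0],[0.05,-0.002,0.055,0,0,0,0],[0.05,-0.002,0.055,0,0,0,0],[0.05,-0.002,0.035,0,0,0,0],[0.05,0,0.0165,0,0,0,0],[0.05,0,0,0,0,0,0]]'
python3 - <<'E'
from h import *
goto([.615,.2765,.05],90)
snap("wrist","w2.png")
E
```

```text
time: 5.28
position: [0.6155, 0.2764, 0.1366]
tool_rot: [-0.0, 3.141, -0.0]
ft_force: [0.8, -0.4, -0.2]
grip_width: 0.621
grip_force: 15.0
t 5.28 p [0.6155 0.2764 0.1366] yhead 90.0 tilt [ 0. -0. -1.] q7 1.2 w 54.1 gf 15.0
shift mm [ 0.6  0.1 86.6]
turn z 0.0
```

View pics/w2.png

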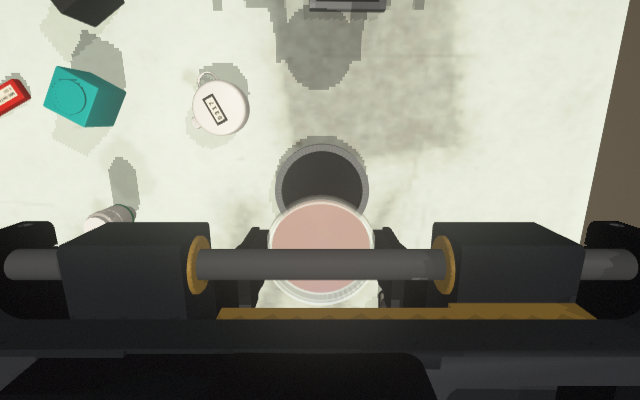

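The dish is held level. The seat's dark floor is visible behind it, with its top at row 150 and edges at columns 281 and 363. I'll check the centre.

```bash
python3 - <<'E'
from h import *
i=ctrl.camera_info("wrist");im=cv2.imread("pics/w2.png");g=im.max(2)
m=((g<85)).astype(np.uint8);m[:140]=0;m[205:]=0
n,l,s,c=cv2.connectedComponentsWithStats(m);k=l[175,322];print(s[k])
ys,xs=np.where(l==k)
for r in(165,175,185,195):
    x=xs[ys==r];P=ray(i,[(x.min()-.5,r),(x.max()+.5,r)],.006)[:,:2]
    h=np.ptp(P[:,1])/2;print(r,P.mean(0).round(4),h.round(4),"cx",(P[:,0].mean()+np.sqrt(max(.037**2-h*h,0))).round(4))
print(ray(i,(322,ys.min()-.5),.006).round(4)+[.037,0,0])
E
```

```text
[ 282  151   80   54 3167]
165 [0.59   0.2753] 0.028 cx 0.6142
175 [0.5991 0.2753] 0.0336 cx 0.6145
185 [0.6083 0.2753] 0.0367 cx 0.6134
195 [0.6178 0.2757] 0.0365 cx 0.624
[[0.614  0.2757 0.006 ]]
```

```bash
python3 -m handwheel '[[0.05,0.001,-0.001,0.03,0,0,0],[0.05,0,0,0.045,0,0,0],[0.05,0,0,0.03,0,0,0],[0.05,0,0,0.012,0,0,0],[0.05,0,0,0.005,0,0,0],[0.05,0,0,0.0025,0,0,0],[0.05,0,0,0,0,0,0]]'
python3 -m handwheel '[[0.06,0,0,0,0,0,0],[0.075,0,0,0,0,0,0],[0.087,0,0,0,0,0,0],[0.087,0,0,-0.03,0,0,0],[0.087,0,0,-0.06,0,0,0],[0.087,0,0,-0.06,0,0,0],[0.087,0,0,0,0,0,0]]'
python3 - <<'E'
from h import *
im,d,i=snap("top","t2.png");cv2.imwrite("pics/c2.png",cv2.resize(im[135:265,185:270],None,fx=4,fy=4));cv2.imwrite("pics/c2.png",cv2.resize(im[135:265,185:270],None,fx=4,fy=4))
goto([.615,-.262,.17],90)
E
```

```text
time: 6.2
position: [0.6154, 0.2753, 0.0128]
tool_rot: [0.001, 3.14, 0.001]
ft_force: [0.5, -0.2, -0.4]
grip_width: 0.625
grip_force: 15.0
time: 7.08
position: [0.6183, 0.2764, 0.1687]
tool_rot: [0.002, 3.131, 0.009]
ft_force: [0.0, 0.1, 0.0]
grip_width: 0.998
grip_force: 0.0
t 7.12 p [0.6163 0.2757 0.1649] yhead 89.9 tilt [ 0.005  0.003 -1.   ] q7 1.2 w 86.9 gf 0.0
shift mm [   0.7 -537.7   -6.7]
turn z -0.1
```

```bash
python3 -m handwheel '[[0.087,0,-0.03,-0.02,0,0,0],[0.087,0,-0.055,-0.02,0,0,0],[0.087,0,-0.055,0,0,0,0],[0.087,0,-0.055,0,0,0,0],[0.087,0,-0.055,0,0,0,0],[0.087,0,-0.055,0,0,0,0],[0.087,0,-0.055,0,0,0,0],[0.087,0,-0.055,0,0,0,0],[0.087,0,-0.055,0,0,0,0],[0.087,0,-0.055,0,0,0,0],[0.087,0,-0.0127,0,0,0,0],[0.087,0,0,0,0,0,0]]'
python3 - <<'E'
from h import *
goto([.615,-.262,.04],90)
snap("wrist","w3.png")
E
```

```text
time: 8.62
position: [0.6131, -0.2632, 0.1998]
tool_rot: [-0.005, -3.139, -0.001]
ft_force: [-0.5, -0.0, -0.3]
grip_width: 1.001
grip_force: 0.0
t 8.62 p [ 0.6131 -0.2632  0.1998] yhead 89.8 tilt [-0.003  0.001 -1.   ] q7 2.08 w 87.1 gf 0.0
shift mm [ -2.3   1.  159.8]
turn z -0.2
```

View pics/w3.png

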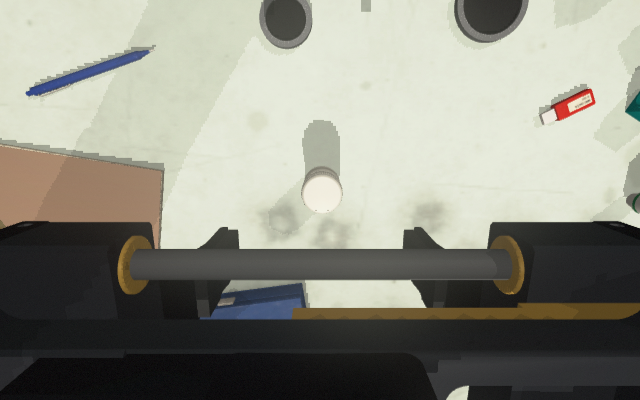

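View pics/c2.png

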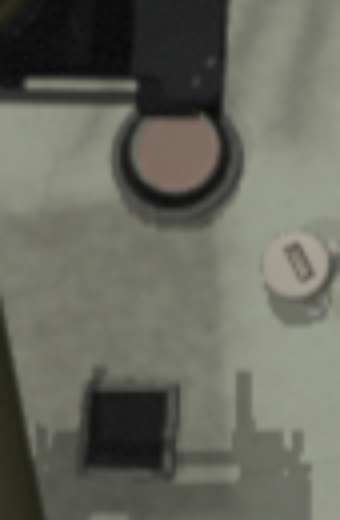

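The dish sits inside the large seat, with a dark ring all round it. The canister lid is at (322,193), the small seat at (286,19) and the medium seat at (491,12).

```bash
python3 - <<'E'
from h import *
i=ctrl.camera_info("wrist");im=cv2.imread("pics/w3.png")
print(ray(i,[(322,193),(322,213),(302,192),(342,192)],.058).round(4))
m=(im.max(2)<75).astype(np.uint8);n,l,s,c=cv2.connectedComponentsWithStats(m)
for p,R in(((286,15),.02),((491,8),.0285)):
    k=l[p[1],p[0]];ys,xs=np.where(l==k)
    P=np.array([ray(i,(x,ys[xs==x].max()+.5),.0055)[0,:2] for x in range(xs.min()+2,xs.max()-1)])
    A=np.c_[2*P,np.ones(len(P))];q=np.linalg.lstsq(A,(P**2).sum(1),rcond=None)[0];print(s[k],q[:2].round(4),np.sqrt(q[2]+q[:2]@q[:2]).round(4))
i=ctrl.camera_info("wrist");print(i["t"])
E
```

```text
[[ 0.6161 -0.2594  0.058 ]
 [ 0.636  -0.2594  0.058 ]
 [ 0.6151 -0.2786  0.058 ]
 [ 0.6151 -0.2403  0.058 ]]
[ 266    0   40   40 1177] [ 0.4513 -0.2962] 0.0182
[ 464    0   58   34 1583] [ 0.4356 -0.0919] 0.0284
[ 0.26112056 -0.61897966  0.22143879]
```

```bash
python3 -m handwheel '[[0.087,-0.003,0.0037,0.04,0,0,0],[0.087,0,0,0.05,0,0,0],[0.087,0,0,0.05,0,0,0],[0.087,0,0,0.03,0,0,0],[0.087,0,0,0.016,0,0,0],[0.087,0,0,0,0,0,0]]'
python3 -m handwheel '[[0.03,0,0,0,0,0,0],[0.03,0,0,0,0,0,0],[0.03,0,0,0,0,0,0],[0.03,0,0,0,0,0,0],[0.03,0,0,0,0,0,0],[0.03,0,0,0,0,0,0],[0.03,0,0,0,0,0,0]]' 20
python3 - <<'E'
from h import *
goto([.4375,-.095,.1],90)
E
```

```text
time: 9.43
position: [0.6171, -0.257, 0.0147]
tool_rot: [0.002, -3.14, -0.002]
ft_force: [0.2, -0.1, -0.2]
grip_width: 1.002
grip_force: 0.0
time: 10.3
position: [0.6171, -0.2592, 0.0156]
tool_rot: [0.002, 3.141, -0.0]
ft_force: [0.3, -0.9, 1.3]
grip_width: 0.456
grip_force: 20.0
t 10.3 p [ 0.6171 -0.2592  0.0156] yhead 89.9 tilt [ 0. -0. -1.] q7 2.14 w 39.6 gf 20.0
shift mm [179.8 164.  -84.4]
turn z -0.1
```

```bash
python3 -m handwheel '[[0.03,0,0,-0.02,0,0,0],[0.03,0,0,-0.035,0,0,0],[0.03,0,0,-0.03,0,0,0],[0.03,0.02,0.018,0,0,0,0],[0.03,0.034,0.031,0,0,0,0],[0.03,0.036,0.033,0,0,0,0],[0.03,0.036,0.033,0,0,0,0],[0.03,0.034,0.031,0,0,0,0],[0.03,0.02,0.018,0,0,0,0],[0.03,0,0,0,0,0,0]]'
python3 - <<'E'
from h import *
goto([.4375,-.095,.03],90)
snap("wrist","w4.png")
E
```

```text
time: 11.55
position: [0.4366, -0.0934, 0.1016]
tool_rot: [-0.002, 3.14, 0.003]
ft_force: [0.4, 0.1, -1.2]
grip_width: 0.448
grip_force: 20.0
t 11.55 p [ 0.4366 -0.0934  0.1016] yhead 90.1 tilt [ 0.001  0.002 -1.   ] q7 1.72 w 39.0 gf 20.0
shift mm [-0.8 -1.7 71.6]
turn z 0.1
```

View pics/w4.png

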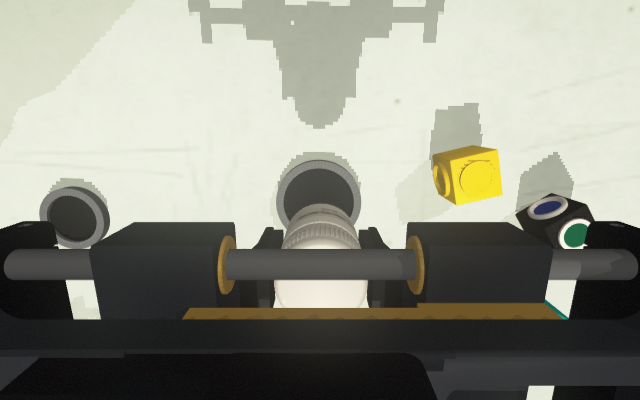

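The canister is held over the medium seat, whose dark floor spans about columns 284–354 with its top at row 167.

```bash
python3 - <<'E'
from h import *
i=ctrl.camera_info("wrist");im=cv2.imread("pics/w4.png");g=im.max(2)
def seat(seed,R,top,bot):
    m=(g<85).astype(np.uint8);m[:top]=0;m[bot:]=0
    n,l,s,c=cv2.connectedComponentsWithStats(m);k=l[seed[1],seed[0]];print(s[k])
    cs=max(cv2.findContours((l==k).astype(np.uint8),0,1)[0],key=len)[:,0,:]
    h=cv2.convexHull(cs)[:,0,:];h=h[h[:,1]<bot-3]
    P=ray(i,h,.0055)[:,:2];A=np.c_[2*P,np.ones(len(P))];q=np.linalg.lstsq(A,(P**2).sum(1),rcond=None)[0];print(q[:2].round(4),np.sqrt(q[2]+q[:2]@q[:2]).round(4))
seat((318,185),.0285,150,205)
seat((72,215),.02,150,242)
E
```

```text
[ 284  169   69   36 1979]
[ 0.4384 -0.0962] 0.0284
[   0  196   96   46 2773]
[ 0.4628 -0.3198] 0.0375
```

```bash
python3 -m handwheel '[[0.03,-0.0028,-0.0028,0.02,0,0,0],[0.03,0,0,0.03,0,0,0],[0.03,0,0,0.02,0,0,0],[0.03,0,0,0.006,0,0,0],[0.03,0,0,0.0035,0,0,0],[0.03,0,0,0,0,0,0]]'
python3 -c "
from h import *
goto([.4394,-.0962,.0206],90)"
```

```text
time: 12.35
position: [0.4408, -0.0979, 0.0216]
tool_rot: [0.002, 3.141, -0.0]
ft_force: [0.2, -0.3, -1.1]
grip_width: 0.458
grip_force: 20.0
t 12.35 p [ 0.4408 -0.0979  0.0216] yhead 89.9 tilt [ 0.001 -0.    -1.   ] q7 1.79 w 39.8 gf 20.0
shift mm [1.4 1.7 1. ]
turn z -0.1
```

```bash
python3 -m handwheel '[[0.03,0.001,0.001,0.001,0,0,0],[0.03,0,0,0,0,0,0],[0.05,0,0,0,0,0,0],[0.07,0,0,0,0,0,0],[0.087,0,0,0,0,0,0],[0.087,0,0,-0.03,0,0,0],[0.087,0,0,-0.06,0,0,0],[0.087,0,0,-0.06,0,0,0],[0.087,-0.02,0.018,-0.02,0,0,0],[0.087,-0.04,0.036,-0.01,0,0,0],[0.087,-0.04,0.036,0,0,0,0],[0.087,-0.04,0.036,0,0,0,0]]'
python3 -m handwheel '[[0.087,-0.04,0.036,0,0,0,0],[0.087,-0.02,0.02,0,0,0,0],[0.087,0,0,0,0,0,0]]'
python3 - <<'E'
from h import *
goto([.639,.089,.2],90)
snap("wrist","w5.png")
E
```

```text
time: 13.85
position: [0.5805, 0.0305, 0.2003]
tool_rot: [0.001, 3.141, 0.0]
ft_force: [-0.1, -0.2, 0.9]
grip_width: 0.998
grip_force: 0.0
time: 14.22
position: [0.6398, 0.0878, 0.1988]
tool_rot: [0.004, -3.14, 0.0]
ft_force: [0.2, -0.9, -0.6]
grip_width: 0.997
grip_force: 0.0
t 14.22 p [0.6398 0.0878 0.1988] yhead 90.2 tilt [-0.001 -0.    -1.   ] q7 1.49 w 86.7 gf 0.0
shift mm [ 0.8  1.2 -1.2]
turn z 0.2
```

View pics/w5.png

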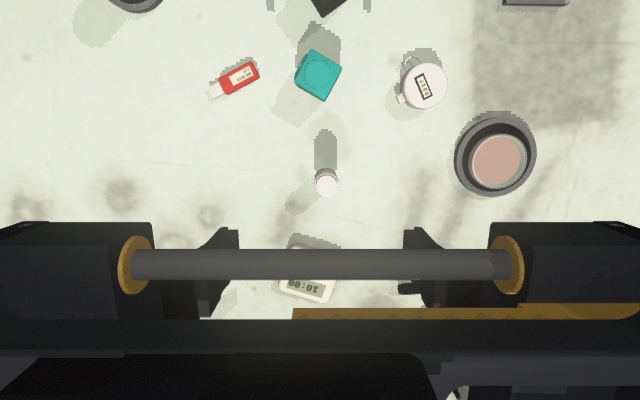

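The objective's top is at (326,185). The dish is in its seat at (498,161), a timer lies behind at (308,265), and the tally counter and memory stick are undisturbed.

```bash
python3 - <<'E'
from h import *
i=ctrl.camera_info("wrist");im=cv2.imread("pics/w5.png").astype(int)
m=((im.min(2)>150)).astype(np.uint8)[170:198,310:342];print(im[185,316:338].min(1),im[168:198,326].min(1))
print("obj",ray(i,[(326,185),(338,184),(314,184),(326,196)],.047).round(4))
b,g,r=im[...,0],im[...,1],im[...,2]
mm=((r-g>18)&(r-b>8)).astype(np.uint8);n,l,s,c=cv2.connectedComponentsWithStats(mm);k=l[161,498];print("dish",ray(i,c[k],.018).round(4))
E
```

```text
[220 226 226 226 227 226 226 227 227 227 227 227 227 227 226 226 227 227
 227 227 225 224] [124 129 131 141 158 176 165 172 227 227 227 226 227 227 226 226 226 227
 226 227 227 228 227 227 227 227 227 230 230 219]
obj [[0.6354 0.091  0.047 ]
 [0.6344 0.1028 0.047 ]
 [0.6345 0.0792 0.047 ]
 [0.6466 0.0911 0.047 ]]
dish [[0.6142 0.2702 0.018 ]]
```

```bash
python3 -m handwheel '[[0.087,0.005,0.003,0.04,0,0,0],[0.087,0,0,0.05,0,0,0],[0.087,0,0,0.05,0,0,0],[0.08,0,0,0.03,0,0,0],[0.06,0,0,0.014,0,0,0],[0.06,0,0,0,0,0,0]]'
python3 -m handwheel '[[0.015,0,0,0,0,0,0],[0.015,0,0,0,0,0,0],[0.015,0,0,0,0,0,0],[0.015,0,0,0,0,0,0],[0.015,0,0,0,0,0,0],[0.015,0,0,0,0,0,0],[0.015,0,0,0,0,0,0]]' 15
python3 - <<'E'
from h import *
goto([.451,-.297,.11],90)
E
```

```text
time: 15.02
position: [0.6337, 0.0873, 0.016]
tool_rot: [-0.003, -3.141, 0.001]
ft_force: [0.4, -0.4, 0.8]
grip_width: 0.777
grip_force: 0.0
time: 15.9
position: [0.6345, 0.0885, 0.0164]
tool_rot: [0.001, 3.141, 0.001]
ft_force: [-0.2, 1.1, 1.9]
grip_width: 0.275
grip_force: 15.0
t 15.9 p [0.6345 0.0885 0.0164] yhead 90.0 tilt [ 0.001  0.    -1.   ] q7 1.53 w 24.0 gf 15.0
shift mm [ 183.1 -385.6  -93.9]
turn z -0.0
```

```bash
python3 -m handwheel '[[0.015,0,0,-0.02,0,0,0],[0.015,0,0,-0.04,0,0,0],[0.015,0,0,-0.04,0,0,0],[0.015,0.01,-0.0215,0,0,0,0],[0.015,0.02,-0.042,0,0,0,0],[0.015,0.02,-0.042,0,0,0,0],[0.015,0.02,-0.042,0,0,0,0],[0.015,0.02,-0.042,0,0,0,0],[0.015,0.02,-0.042,0,0,0,0],[0.015,0.02,-0.042,0,0,0,0],[0.015,0.02,-0.042,0,0,0,0],[0.015,0.02,-0.042,0,0,0,0]]'
python3 -m handwheel '[[0.015,0.012,-0.024,0,0,0,0],[0.015,0.002,-0.004,0,0,0,0],[0.015,0,0,0,0,0,0],[0.015,0,0,0,0,0,0]]'
python3 - <<'E'
from h import *
goto([.451,-.297,.0214],90)
snap("wrist","w6.png")
E
```

```text
time: 17.4
position: [0.4614, -0.2709, 0.1156]
tool_rot: [-0.003, -3.14, -0.001]
ft_force: [0.6, -0.8, -0.7]
grip_width: 0.273
grip_force: 15.0
time: 17.9
position: [0.4506, -0.2954, 0.1158]
tool_rot: [0.002, -3.142, -0.001]
ft_force: [-1.3, -0.3, -0.1]
grip_width: 0.282
grip_force: 15.0
t 17.9 p [ 0.4506 -0.2954  0.1158] yhead 90.1 tilt [-0.     0.001 -1.   ] q7 2.21 w 24.5 gf 15.0
shift mm [-0.4 -1.6 94.4]
turn z 0.1
```

View pics/w6.png

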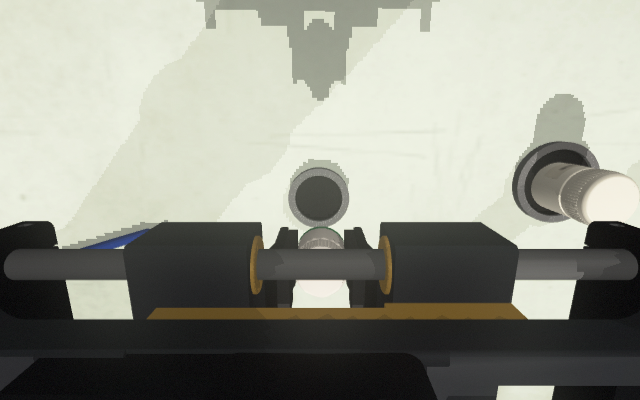

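The small seat's floor is clear at (319,198), the objective is held just behind it, and the canister stands in the medium seat at (590,190).

```bash
python3 - <<'E'
from h import *
i=ctrl.camera_info("wrist");im=cv2.imread("pics/w6.png");g=im.max(2)
m=(g<88).astype(np.uint8);m[:165]=0;m[226:]=0
n,l,s,c=cv2.connectedComponentsWithStats(m);k=l[198,319];print(s[k])
cs=max(cv2.findContours((l==k).astype(np.uint8),0,1)[0],key=len)[:,0,:];h=cv2.convexHull(cs)[:,0,:];h=h[h[:,1]<215]
P=ray(i,h,.0055)[:,:2];A=np.c_[2*P,np.ones(len(P))];q=np.linalg.lstsq(A,(P**2).sum(1),rcond=None)[0];print(q[:2].round(4),np.sqrt(q[2]+q[:2]@q[:2]).round(4))
E
```

```text
[ 296  176   46   45 1614]
[ 0.4508 -0.2973] 0.0198
```

```bash
python3 -m handwheel '[[0.015,0,-0.0015,0.02,0,0,0],[0.015,0,0,0.035,0,0,0],[0.015,0,0,0.025,0,0,0],[0.015,0,0,0.008,0,0,0],[0.015,0,0,0.004,0,0,0],[0.015,0,0,0,0,0,0],[0.015,0,0,0,0,0,0]]'
python3 -c "
from h import *
goto([.4505,-.2973,.0214],90)"
```

```text
time: 18.82
position: [0.4506, -0.2989, 0.025]
tool_rot: [0.001, 3.14, -0.001]
ft_force: [-0.6, 0.7, -1.8]
grip_width: 0.279
grip_force: 15.0
t 18.82 p [ 0.4506 -0.2989  0.025 ] yhead 90.0 tilt [ 0.002 -0.    -1.   ] q7 2.29 w 24.3 gf 15.0
shift mm [0.1 1.6 3.6]
turn z -0.0
```

```bash
python3 -m handwheel '[[0.015,0,0.001,0.001,0,0,0],[0.015,0,0,0.001,0,0,0],[0.015,0,0,0.0005,0,0,0],[0.015,0,0,0,0,0,0]]'
```

```text
time: 19.32
position: [0.4498, -0.2976, 0.0215]
tool_rot: [-0.001, -3.142, -0.0]
ft_force: [-0.3, 0.1, -1.4]
grip_width: 0.279
grip_force: 15.0
```

Releasing gently with small opening steps, then going over the cube. I want the tips well clear of the canister on the way.

```bash
python3 -m handwheel '[[0.03,0,0,0,0,0,0],[0.045,0,0,0,0,0,0],[0.06,0,0,0,0,0,0],[0.06,0,0,-0.03,0,0,0],[0.06,0,0,-0.05,0,0,0],[0.06,0,0,-0.05,0,0,0],[0.06,0,0.02,-0.04,0,0,0],[0.06,0,0.04,-0.01,0,0,0],[0.06,0,0.05,0,0,0,0],[0.06,0,0.05,0,0,0,0],[0.06,0,0.05,0,0,0,0],[0.06,0,0.05,0,0,0,0]]'
python3 -m handwheel '[[0.06,0,0.05,0,0,0,0],[0.06,-0.008,0.04,0,0,0,0],[0.06,0,0.02,0,0,0,0],[0.06,0,0,0,0,0,0]]'
python3 - <<'E'
from h import *
goto([.451,.091,.2],90)
snap("wrist","w7.png")
snap("top","t7.png")
E
```

```text
time: 20.82
position: [0.45, -0.0361, 0.2019]
tool_rot: [0.002, 3.141, 0.001]
ft_force: [1.0, 0.4, 0.7]
grip_width: 0.693
grip_force: 0.0
time: 21.32
position: [0.458, 0.0737, 0.2015]
tool_rot: [0.004, -3.141, 0.0]
ft_force: [-0.1, -0.8, 0.3]
grip_width: 0.689
grip_force: 0.0
t 21.32 p [0.458  0.0737 0.2015] yhead 90.1 tilt [-0. -0. -1.] q7 1.34 w 60.0 gf 0.0
shift mm [ 7.  17.3  1.5]
turn z 0.1
```

View pics/w7.png

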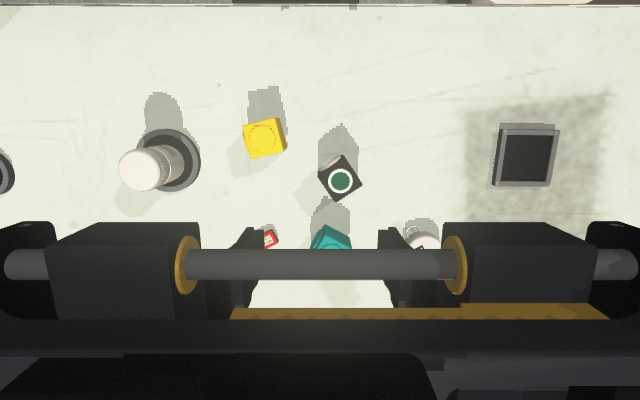

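The black cube's top is at about (340,181), with its white side window on the upper-left face. The square seat is at (526,156).

```bash
python3 - <<'E'
from h import *
im=cv2.imread("pics/w7.png")
cv2.imwrite("pics/c7.png",cv2.resize(im[145:215,305:375],None,fx=8,fy=8,interpolation=cv2.INTER_NEAREST))
i=ctrl.camera_info("wrist")
g=im.max(2);m=(g<88).astype(np.uint8);n,l,s,c=cv2.connectedComponentsWithStats(m);k=l[156,526];print(s[k])
cs=max(cv2.findContours((l==k).astype(np.uint8),0,2)[0],key=len)[:,0,:]
P=ray(i,cs,.005)[:,:2].astype(np.float32)*1000;print("sq",cv2.minAreaRect(P))
E
```

```text
[ 500  135   54   47 2133]
sq ((433.7940368652344, 297.3616638183594), (50.710933685302734, 50.557044982910156), 89.21804809570312)
```

View pics/c7.png

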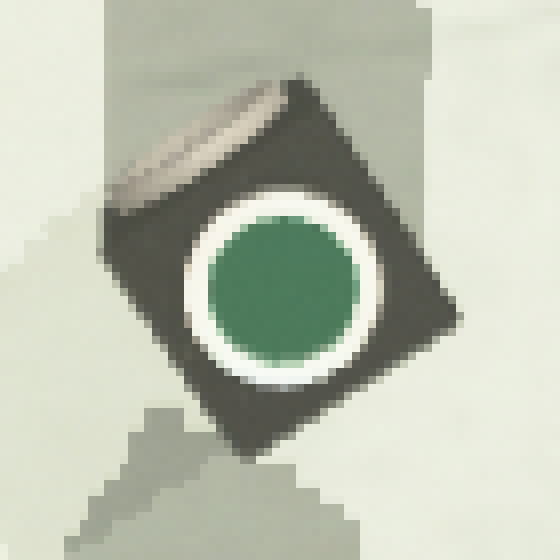

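The crop shows the top window centred at crop (283,288), the raised side window on the upper-left edge, a lower corner at (248,460) and a right corner at (460,318). The pads must close parallel to that upper-left face.

```bash
python3 - <<'E'
from h import *
i=ctrl.camera_info("wrist");R=np.array(i["R"]);print("cam",-R.T@i["t"])
f=lambda x,y:(305+x/8-.5,145+y/8-.5)
P=ray(i,[f(283,288),f(248,462),f(464,318),f(310,75),f(102,255)],.038)[:,:2];print(P.round(4))
for a,b in((1,2),(2,3),(1,4)):
    d=P[b]-P[a];print(a,b,np.degrees(np.arctan2(d[1],d[0])).round(1),np.hypot(*d).round(4))
goto([*P[0],.2],90)
E
```

```text
cam [0.39212047 0.07179373 0.36425939]
[[0.4524 0.0909]
 [0.4752 0.0867]
 [0.4563 0.114 ]
 [0.4255 0.0939]
 [0.4482 0.0679]]
1 2 124.7 0.0332
2 3 -146.9 0.0368
1 4 -145.3 0.0329
t 21.43 p [0.4582 0.0713 0.2015] yhead 89.9 tilt [ 0.    -0.001 -1.   ] q7 1.34 w 59.8 gf 0.0
shift mm [ 5.8 19.6  1.5]
turn z -0.1
```

```bash
python3 -m handwheel '[[0.06,0.0065,0.0194,0,0,0,0],[0.06,0,0,0.03,0,0,-8.5],[0.06,0,0,0.03,0,0,-8.5],[0.06,0,0,0.02,0,0,-8.5],[0.06,0,0,0.02,0,0,-8.5],[0.06,0,0,0.01,0,0,0],[0.06,0,0,0,0,0,0]]'
python3 -c "
from h import *
goto([.4517,.0907,.010],124.2)"
```

```text
time: 22.3
position: [0.4515, 0.0909, 0.0913]
tool_rot: [0.911, -3.006, 0.0]
ft_force: [0.0, -0.3, 0.1]
grip_width: 0.687
grip_force: 0.0
t 22.3 p [0.4515 0.0909 0.0913] yhead 123.7 tilt [-0.001 -0.    -1.   ] q7 1.91 w 59.8 gf 0.0
shift mm [-0.2 -0.3 81.3]
turn z -0.5
```

```bash
python3 -m handwheel '[[0.06,0,0,0.03,0,0,-0.5],[0.06,0,0,0.03,0,0,0],[0.06,0,0,0.015,0,0,0],[0.06,0,0,0.006,0,0,0],[0.06,0,0,0,0,0,0],[0.025,0,0,0,0,0,0],[0.025,0,0,0,0,0,0],[0.025,0,0,0,0,0,0],[0.025,0,0,0,0,0,0],[0.025,0,0,0,0,0,0],[0.025,0,0,0,0,0,0]]' 20
python3 -c "
from h import *
goto([.4517,.0907,.010],124.2)"
```

```text
time: 23.68
position: [0.4519, 0.0919, 0.0109]
tool_rot: [-0.93, 3.0, 0.0]
ft_force: [-1.2, -0.7, 4.5]
grip_width: 0.393
grip_force: 20.0
t 23.68 p [0.4519 0.0919 0.0109] yhead 124.5 tilt [ 0.  0. -1.] q7 1.95 w 34.2 gf 20.0
shift mm [ 0.9 -0.9  0.9]
turn z 0.3
```

```bash
python3 -m handwheel '[[0.025,0,0,-0.02,0,0,0],[0.025,0,0,-0.04,0,0,0],[0.025,0,0,-0.04,0,0,8.6],[0.025,0,0,0,0,0,8.6],[0.025,0,0,0,0,0,8.6],[0.025,0,0,0,0,0,8.7],[0.025,0.003,0.03,0,0,0,0],[0.025,0.004,0.05,0,0,0,0],[0.025,0.004,0.05,0,0,0,0],[0.025,0.004,0.05,0,0,0,0],[0.025,0.002,0.0255,0,0,0,0],[0.025,0,0,0,0,0,0]]'
python3 - <<'E'
from h import *
goto([.4338,.2974,.0159],90)
snap("wrist","w8.png")
E
```

```text
time: 25.18
position: [0.4338, 0.2994, 0.1098]
tool_rot: [0.005, -3.141, 0.0]
ft_force: [0.6, -0.6, -0.7]
grip_width: 0.388
grip_force: 20.0
t 25.18 p [0.4338 0.2994 0.1098] yhead 90.2 tilt [-0.001 -0.    -1.   ] q7 0.93 w 33.8 gf 20.0
shift mm [-0.1 -2.  93.9]
turn z 0.2
```

View pics/w8.png

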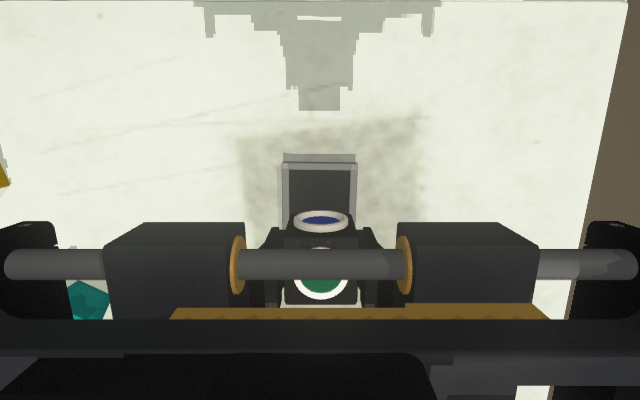

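The cube hangs centred (columns 285–358) behind the square seat's floor (columns 289–351, top row about 170). A quick check of the seat centre.

```bash
python3 - <<'E'
from h import *
i=ctrl.camera_info("wrist");im=cv2.imread("pics/w8.png");g=im.max(2)
r=g[190];xs=[x for x in range(270,372) if r[x]<85];print(xs[0],xs[-1]);c=g[150:210,320];ys=150+np.where(c<85)[0];print(ys[0])
P=ray(i,[(xs[0]-.5,190),(xs[-1]+.5,190),(320,ys[0]-.5)],.005);print(P.round(4),P[:2,1].mean(),P[2,0]+.025)
E
```

```text
289 349
170
[[0.4258 0.2704 0.005 ]
 [0.4257 0.3216 0.005 ]
 [0.4085 0.2968 0.005 ]] 0.29598641664049685 0.4334520250399505
```

Target (0.4337, 0.297). Lowering.

```bash
python3 -m handwheel '[[0.025,0,-0.002,0.02,0,0,0],[0.025,0,0,0.035,0,0,0],[0.025,0,0,0.025,0,0,0],[0.025,0,0,0.008,0,0,0],[0.025,0,0,0.004,0,0,0],[0.025,0,0,0,0,0,0],[0.025,0,0,0,0,0,0]]'
python3 -c "
from h import *
goto([.4338,.297,.0159],90)"
```

```text
time: 26.1
position: [0.4356, 0.2957, 0.0195]
tool_rot: [0.002, 3.14, 0.002]
ft_force: [-0.0, 0.1, -1.1]
grip_width: 0.388
grip_force: 20.0
t 26.1 p [0.4356 0.2957 0.0195] yhead 89.9 tilt [ 0.001  0.001 -1.   ] q7 0.93 w 33.7 gf 20.0
shift mm [1.8 1.3 3.6]
turn z -0.1
```

```bash
python3 -m handwheel '[[0.025,0.001,0.001,0.001,0,0,0],[0.025,0,0,0.001,0,0,0],[0.025,0,0,0.0008,0,0,0],[0.025,0,0,0,0,0,0],[0.04,0,0,0,0,0,0],[0.055,0,0,0,0,0,0],[0.065,0,0,0,0,0,0],[0.065,0,0,-0.03,0,0,0],[0.065,0,0,-0.05,0,0,0],[0.065,0,0,-0.05,0,0,0],[0.065,0,0,-0.05,0,0,0],[0.065,0,0,0,0,0,0]]'
python3 -m handwheel '[[0.065,0,0.03,0,0,0,0],[0.065,0,0.05,0,0,0,0],[0.065,0,0.05,0,0,0,0],[0.065,0,0.05,0,0,0,0],[0.065,0,0.05,0,0,0,0],[0.065,0,0.05,0,0,0,0],[0.065,0,0.03,0,0,0,0],[0.065,0,0,0,0,0,0],[0.065,0,0,0,0,0,0],[0.065,0,0,0,0,0,0]]'
python3 - <<'E'
from h import *
im,d,i=snap("top","t9.png");cv2.imwrite("pics/c9.png",cv2.resize(im[150:265,195:465],None,fx=2.95,fy=2.95,interpolation=cv2.INTER_CUBIC))
E
```

```text
time: 27.6
position: [0.4363, 0.298, 0.2006]
tool_rot: [0.002, 3.134, 0.009]
ft_force: [0.6, 0.6, -0.8]
grip_width: 0.751
grip_force: 0.0
time: 28.85
position: [0.4352, 0.6047, 0.1958]
tool_rot: [0.004, 3.141, -0.001]
ft_force: [-0.4, -0.2, 0.4]
grip_width: 0.748
grip_force: 0.0
```

View pics/c9.png

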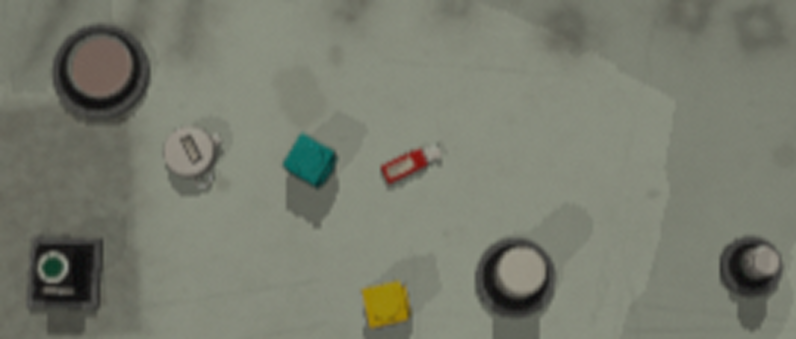

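The top view shows all four in their seats, with nothing else moved. A final numeric check, allowing for parallax, on centres and heights.

```bash
python3 - <<'E'
from h import *
im,d,i=snap("top");f=lambda x,y:(195+x/2.95-.3,150+y/2.95-.3)
for n,p,z in(("dish",(101,68),.018),("can",(521,271),.063),("obj",(763,262),.052),("cube win",(52,266),.045)):
    q=f(*p);print(n,ray(i,q,z)[0].round(4),"nominal z",z)
    K,R,t=[np.array(i[k]) for k in("intrinsics","R","t")]
    for o in((0,0),(-5,0),(5,0),(0,-5),(0,5)):
        u,v=q[0]+o[0],q[1]+o[1];zz=d[int(round(v)),int(round(u))];X=R.T@(np.linalg.inv(K)@[u*zz,v*zz,zz]-t);print("   ",X.round(3))
a=cv2.imread("pics/top0.png").astype(int)
for n,(y0,y1,x0,x1) in(("tally",(192,212,250,270)),("usb",(198,214,323,347))):print(n,np.abs(im.astype(int)-a)[y0:y1,x0:x1].mean().round(1))
E
```

```text
dish [0.6146 0.2727 0.018 ] nominal z 0.018
    [0.614 0.272 0.022]
    [0.613 0.285 0.022]
    [0.613 0.258 0.024]
    [0.628 0.274 0.016]
    [0.601 0.272 0.019]
can [ 0.4395 -0.0963  0.063 ] nominal z 0.063
    [ 0.44  -0.097  0.058]
    [ 0.439 -0.084  0.063]
    [ 0.44  -0.108  0.061]
    [ 0.452 -0.096  0.063]
    [ 0.427 -0.096  0.065]
obj [ 0.4515 -0.2956  0.052 ] nominal z 0.052
    [ 0.452 -0.296  0.049]
    [ 0.452 -0.286  0.042]
    [ 0.452 -0.307  0.053]
    [ 0.464 -0.297  0.047]
    [ 0.443 -0.309  0.002]
cube win [0.437  0.2962 0.045 ] nominal z 0.045
    [0.437 0.296 0.045]
    [0.437 0.309 0.043]
    [0.437 0.283 0.048]
    [0.449 0.297 0.044]
    [0.424 0.295 0.048]
tally 1.6
usb 1.7
```

```bash
python3 -c "
from bench import ctrl
print(ctrl.close_job())"
```

```text
the job is handed in; nothing more can be done
None
```

All four accessories are upright, inside the rims of their matching seats and released; the memory stick and tally counter were not moved, and the job was handed in at about 29 s of the 96 s allowed.

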